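# Change the pour-over stand from tea to coffee

### The arm

A 6-joint arm with a two-finger parallel gripper is mounted at the origin on a cart in front of the work surface, level with it; the furniture and walls round the work are solid. World frame = base frame: x ahead of the robot, y to its left, z up, the work surface at z = 0. Lengths are in m, angles in degrees, forces in N, time in s.
With the tool pointing down it reaches from about 0.35 to 0.975 m from the base axis. Payload 17.4 kg.
Tool frame: the origin (TCP) lies between the finger pads; the fingertips stand 22 mm ahead of it and the grasp point (between the pads) lies 3 mm ahead of it; z points along the fingers, y is the line along which they close (so a half turn about z gives the same grasp; the last joint's range is limited). The gripper opens to 85 mm and grips with 20 to 120 N. Pads are 22 mm wide; open, the fingers measure 114 mm over their backs; the gripper's body (76 mm by 85 mm) begins 54 mm behind the grasp point. The pads swing forward as they close: fully open they stand 13 mm farther back than shut.
Start: joints at [-78.598, 6.646, 82.598, -0, 90.757, -2.166], TCP at [0.158, -0.656, 0.253] pointing down, gripper open.
Joint ranges: [-162.19, 162.19], [-47.58, 125.68], [4.15, 143.07], [-65.23, 245.23], [0.69, 171.88], [-170.13, 170.13]. Speed limits (degrees/s): [108.29, 108.29, 127.2, 180, 180, 180].

### API

Orientations are given as [roll, pitch, yaw] about the fixed x, y, z axes, in that order (R = Rz(yaw) Ry(pitch) Rx(roll)).
In Python, from plant import env, kin, readout, imaging, job gives the robot as it stands. Calls block until the motion is done:
- env.reach(position, orientation): joint-space move of the TCP to a pose.
- env.line_to(position, vel=0.15, rotation=None): straight line of the TCP; rotation=None keeps the orientation; vel is the mean speed in m/s.
- env.goto_joints(angles): joint-space move.
- env.move_gripper(opening, newtons=None): opening from 0.0 (shut) to 1.0 (fully open); newtons is the grip in N (None keeps the last); returns when the fingers have stopped.
- env.hold(seconds).
- kin.ik(position, orientation): joint angles nearest the present ones, or None.
- readout.get_obs(): the state.
- imaging.get_image(name): name is "scene" or "top" or "wrist"; returns a dict with "color" (384x512x3 uint8, blue, green, red), "K" (3x3 intrinsics, pixels), "dist" ([k1, k2, p1, p2, k3] as OpenCV has them; the pictures are not rectified), "rvec" (rotation vector, rad) and "tvec" (3), from world to camera coordinates, as OpenCV has them. Camera axes: x right, y down, z forward; pixel columns grow to the right and rows downward; lengths in m; the calibration is good to about 2 mm. A picture is of the moment at which its call begins. There is no depth.
A pose or a line that the arm cannot do raises env.IKError and nothing moves.
- job.hand_in(): hands the job in; it is judged then, once.
The state is a dict: "time_s": time; "joints": joint angles; "joint_vel": joint speeds; "tau": joint torques, N m; "ee_pos": TCP position; "tool_rot": TCP orientation; "wrist_force": force on the tool from outside, world axes, zero at the start; "moment": the same for the moment, N m; "gripper_width": opening from 0.0 (shut) to 1.0 (fully open); "grip_force": force on a finger pad.
Only numpy, scipy, OpenCV 4.12 (cv2) and the standard library are available. Lean on these libraries where they do the work, as an engineer would, in place of code of your own. Each camera call takes 0.05 s, during which the arm holds its last target. There are 200 camera calls.

### The job

Set the pour-over stand up for coffee: lift the swing arm off its pivot pin, turn it end for end and refit it fully down on the pin, so that its large ring stands centred over the mug. Then set the blue dripper cone upright in the large ring, fully seated. Leave the mug and the other things where they stand.

Things in the scene. Friction and masses are not known exactly. Their poses are not given: they have to be found in the camera images.
- stand: Fixed pour-over stand. Origin on the column's axis at the washer top; z up; -x is its front, where the mug stands. Dark drip tray 260 x 160 x 12 mm (x from -185 to +75 mm); column 26 mm in diameter, topped by a round shoulder 44 mm in diameter, upper face 130 mm up.
- pin_foot (a point): Centre of the shoulder's upper face (130 mm above the washer top), at the foot of the upright brass pivot pin: 14 mm in diameter, 34 mm tall, the last 6 mm tapered. Axes as the stand's.
- stop_peg (a point): Top of the stop peg at the stand's y = +60 mm (x = 0); its twin is at y = -60 mm. Black pegs 10 mm in diameter, tops 138 mm above the washer top, 8 mm above the shoulder. They limit a seated arm to about 60 degrees to either side: it must be lifted to be turned round.
- swing_arm: Loose steel arm, 215 mm long, 0.45 kg (+-20 %), balanced about its hub, free to turn on the pin. Origin: hub axis at the underside; z up. At the start it sits on the pin with the small ring to the front and the large ring to the back. Bar 22 mm wide, 12 mm thick along x: large ring at x = -90 mm, small ring at x = +65 mm.
- hub_top (a point): Centre of the hub's top, 52 mm above the arm's underside (40 mm above the bar). Black octagonal hub, 36 mm across flats, with flats facing every 45 degrees from the arm's x axis: grip any pair of flats from above. Its bore, 17.6 mm across, goes right through.
- large_ring (a point): Centre of the large (coffee) ring at its upper face, arm frame x = -90 mm, z = 12 mm. Ring 72 mm outside, 50 mm inside, 12 mm thick.
- small_ring (a point): Centre of the small (tea) ring at its upper face, arm frame x = +65 mm, z = 12 mm. Ring 48 mm outside, 30 mm inside, 12 mm thick.
- dripper: Loose blue dripper cone, 70 g (varies), upright on the washer top left or right of the stand. Origin: centre of its foot; 60 mm tall. Lower half a cone, 32 mm wide at the foot, 46 mm at 30 mm up; upper half a straight collar 58 mm in diameter, open on top, to grip across. Seated, the collar rests on the ring's upper face: origin 30 mm below point large_ring.
- mug: White mug with a dark band and a handle, body 92 mm in diameter, 95 mm tall, loose, standing on the drip tray (its foot 12 mm above the washer top, its rim at 107 mm) with its handle towards the front. Origin: underside, under the middle of body and handle together; the handle points to its -y.
- mug_mouth (a point): Centre of the mug's mouth, at the height of the rim.
- spice_jar: Spice jar with a red lid, 45 mm in diameter, 106 mm tall, loose bystander on the other side of the stand from the dripper; origin at the centre of its underside.
- tin: Flat tin, 85 mm in diameter, 37 mm tall, loose bystander; origin at the centre of its underside.
- tomato: Tomato, 62 mm, loose bystander behind the stand; origin at its underside.

How it is judged:
By the outcome, as a careful person would: the job done as asked, in the order asked, and still so for the second after the job is handed in, with the robot touching nothing.
It also fails if it takes over 53 s, if anything falls off the work surface, if the arm or the gripper's body presses on something with over 40 N, if the wrist force passes 120 N, or if a joint passes its speed limit or range.

## Working session

There is one attempt and no reset: what is moved stays moved. The work goes in short steps, each a Python script; the robot and the scene stay as the last script left them, time stands still between calls to the robot, and variables do not carry over. Pictures are saved under pics/ and viewed, at most 10 in all, crops included, and the job is handed in when it is done.

```bash
ls; mkdir -p pics; cat > h.py <<'E'
import numpy as np, cv2
from plant import env, kin, readout, imaging, job
def snap(n,f=None):
    im=imaging.get_image(n)
    if f: cv2.imwrite('pics/'+f,im['color'])
    return im
def ray(im,uv):
    p=cv2.undistortPoints(np.array([[uv]],float),np.array(im['K']),np.array(im['dist']))[0,0]
    R=cv2.Rodrigues(np.array(im['rvec'],float))[0]; t=np.array(im['tvec'],float).ravel()
    return -R.T@t, R.T@np.array([p[0],p[1],1.])
def onz(im,uv,z):
    o,d=ray(im,uv); return o+d*(z-o[2])/d[2]
def proj(im,P):
    return cv2.projectPoints(np.array(P,float).reshape(-1,3),np.array(im['rvec'],float),np.array(im['tvec'],float),np.array(im['K']),np.array(im['dist']))[0].reshape(-1,2)
def st(): 
    o=readout.get_obs(); return {k:np.round(o[k],3).tolist() for k in('time_s','ee_pos','tool_rot','wrist_force','gripper_width','grip_force')}
E
python3 - <<'E'
from h import *
a=snap('scene','s0.png');b=snap('top','t0.png')
cv2.imwrite('pics/st0.png',cv2.resize(np.hstack([a['color'],b['color']]),(1024,384))[:, :])
import pickle;pickle.dump((a,b),open('im0.pkl','wb'))
for i in(a,b): print(ray(i,(256,192)))
print(st())
E
```

```text
pics
(array([ 0.91770243, -0.6940786 ,  0.88652417]), array([-0.30840534,  0.64038514, -0.70343723]))
(array([ 0.43775175, -0.03110553,  1.09630321]), array([ 0.1388052 ,  0.04744194, -0.98941757]))
{'time_s': 0.1, 'ee_pos': [0.158, -0.656, 0.253], 'tool_rot': [-179.941, -0.001, 13.567], 'wrist_force': [0.456, 0.756, -0.23], 'gripper_width': 1.001, 'grip_force': 0.0}
```

View pics/s0.png

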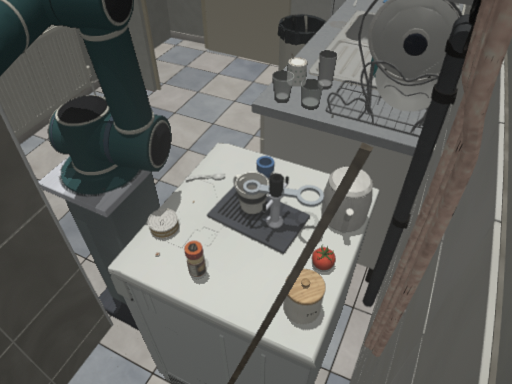

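View pics/t0.png

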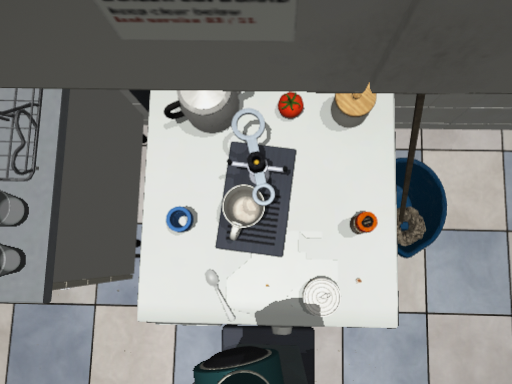

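The scene view shows the stand in the middle, with the kettle and tomato behind it. In the top view the hub is at (256,162), the large ring at (249,126), the small ring at (263,195), the mug at (243,206), the dripper at (180,219) and the pegs near (230,162) and (285,170). I'll zoom in on the top view to get finer pixel positions.

```bash
python3 - <<'E'
from h import *
import pickle;a,b=pickle.load(open('im0.pkl','rb'))
c=b['color'][85:265,150:320]; cv2.imwrite('pics/t0c.png',cv2.resize(c,None,fx=3.3,fy=3.3,interpolation=cv2.INTER_CUBIC))
c=a['color'][140:280,190:400]; cv2.imwrite('pics/s0c.png',cv2.resize(c,None,fx=3.8,fy=3.8,interpolation=cv2.INTER_CUBIC))
hsv=cv2.cvtColor(b['color'],cv2.COLOR_BGR2HSV)
m=cv2.inRange(hsv,(100,120,50),(125,255,255))
n,l,s,ce=cv2.connectedComponentsWithStats(m)
for i in range(1,n):
    if s[i,4]>40 : print(s[i],ce[i],onz(b,ce[i],.06))
for nm,uv,z in[('hub',(256,162),.182),('large',(249,126),.142),('small',(263,195),.142),('mug',(242.5,206.5),.107),('pegL',(230,162),.138),('pegR',(285,170),.138),('tray corners',(231,143),.012),('',(296,150),.012),('',(281,255),.012),('',(217,245),.012)]:
    print(nm,onz(b,uv,z).round(4))
E
```

```text
[396 158  11   6  52] [401.03846154 160.13461538] [ 0.66218729 -0.3097772   0.06      ]
[398 160  49  97 542] [429.46863469 212.56642066] [ 0.54369005 -0.37000938  0.06      ]
[397 185   6  23 108] [398.97222222 195.56481481] [ 0.5807688  -0.30339278  0.06      ]
[406 196   6  11  42] [408.21428571 201.88095238] [ 0.56684185 -0.32362811  0.06      ]
[167 207  26  25 414] [178.52173913 218.70048309] [0.51909288 0.19233931 0.06      ]
[400 222   9   8  54] [404.2962963  225.61111111] [ 0.51346293 -0.313676    0.06      ]
hub [0.6273 0.0142 0.182 ]
large [0.7138 0.0331 0.142 ]
small [ 5.656e-01 -1.000e-04  1.420e-01]
mug [0.5444 0.0447 0.107 ]
pegL [0.6355 0.0717 0.138 ]
pegR [ 0.6202 -0.0453  0.138 ]
tray corners [0.7084 0.0843 0.012 ]
 [ 0.6935 -0.0729  0.012 ]
 [ 0.443  -0.0409  0.012 ]
 [0.463  0.1092 0.012 ]
```

View pics/t0c.png

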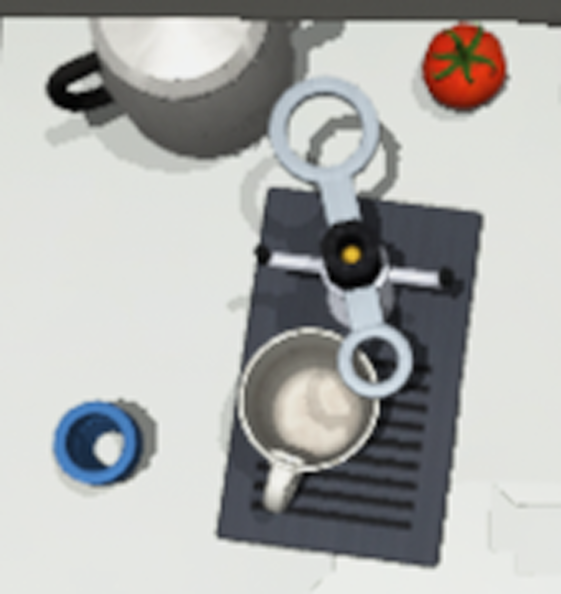

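View pics/s0c.png

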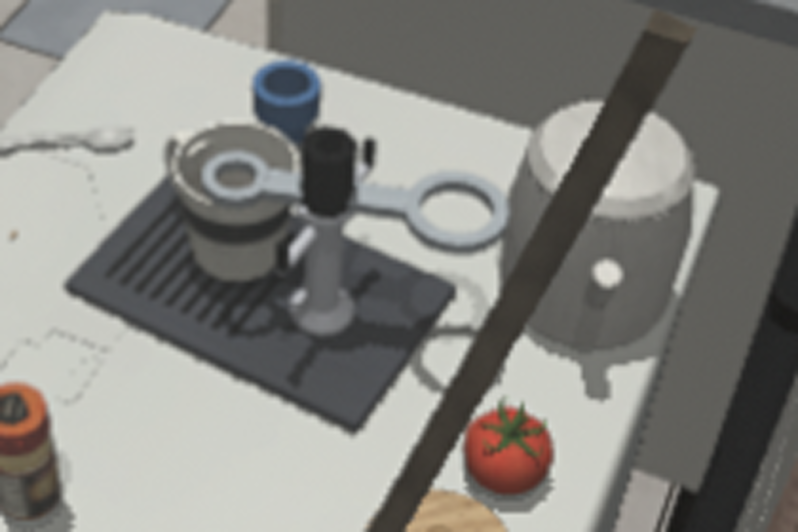

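The top crop shows that the arm is well off the mug's direction. The mug bears about 160° from the pin at roughly 89 mm, so the final arm yaw is about -20°. The kettle sits beside the large ring, and a broom-like pole and a shelf may be in the way. I'll triangulate those before moving.

```bash
python3 - <<'E'
from h import *
import pickle;a,b=pickle.load(open('im0.pkl','rb'))
def tri(ua,ub):
    o1,d1=ray(a,ua);o2,d2=ray(b,ub)
    s=np.linalg.lstsq(np.c_[d1,-d2],o2-o1,rcond=None)[0]
    p,q=o1+d1*s[0],o2+d2*s[1]; return (p+q)/2,np.linalg.norm(p-q)
def plane(im,u,v):
    o,d1=ray(im,u);_,d2=ray(im,v);n=np.cross(d1,d2);return n/np.linalg.norm(n),o
n1,o1=plane(a,(365,152),(235,384)); n2,o2=plane(b,(419,95),(404,235))
d=np.cross(n1,n2); p=np.linalg.lstsq(np.array([n1,n2]),[n1@o1,n2@o2],rcond=None)[0]
print('stick angle',np.linalg.norm(d))
for z in(0,.2,.4,.6,.8): print(z,(p+d*(z-p[2])/d[2]).round(3))
ca=lambda x,y:(x/3.8+190,y/3.8+140); cb=lambda x,y:(x/3.3+150,y/3.3+85)
print('lid',tri(ca(612,158),cb(183,30)))
print('hub',tri(ca(329,140),cb(351,254)),'large',tri(ca(459,210),cb(324,131)),'small',tri(ca(236,176),cb(375,360)))
print('mug',tri(ca(236,165),cb(312,399)),'drip',tri(ca(287,82),cb(97,443)))
print('hubz',onz(b,cb(351,254),.182),onz(b,cb(324,131),.142),onz(b,cb(375,360),.142),'mug',onz(b,cb(312,399),.107),'drip',onz(b,cb(97,443),.06))
print('pin',onz(b,cb(352,255),.164),'pot near side',[onz(b,cb(*q),.13).round(3) for q in((300,60),(270,130),(205,158))])
for z in(.4,.5,.6,.7,.8,.9): print('shelf edge',z,onz(b,(256,91),z).round(3), [proj(a,(onz(b,(256,91),z)))[0].round(0)])
E
```

```text
stick angle 0.9920088918935225
0 [ 0.744 -0.361  0.   ]
0.2 [ 0.79  -0.314  0.2  ]
0.4 [ 0.835 -0.267  0.4  ]
0.6 [ 0.88 -0.22  0.6 ]
0.8 [ 0.926 -0.172  0.8  ]
lid (array([0.79649868, 0.13586515, 0.12963061]), np.float64(0.01752176646882951))
hub (array([0.63038768, 0.01546113, 0.18361331]), np.float64(0.0076850500986303675)) large (array([0.72096719, 0.03684376, 0.13663474]), np.float64(0.006060657763913842)) small (array([ 5.69720823e-01, -1.34170089e-04,  1.39051434e-01]), np.float64(0.004309651732521482))
mug (array([0.54827133, 0.04201196, 0.10466784]), np.float64(0.005346132219948771)) drip (array([0.52073947, 0.19240937, 0.0588436 ]), np.float64(0.006526626037824968))
hubz [0.62738432 0.01348463 0.182     ] [0.71666504 0.03490308 0.142     ] [ 0.56750401 -0.00141957  0.142     ] mug [0.54577122 0.04035165 0.107     ] drip [0.5179053  0.19029956 0.06      ]
pin [0.63049035 0.0137215  0.164     ] pot near side [array([0.768, 0.053, 0.13 ]), array([0.72 , 0.071, 0.13 ]), array([0.701, 0.113, 0.13 ])]
shelf edge 0.4 [0.696 0.006 0.4  ] [array([305., 114.])]
shelf edge 0.5 [0.659 0.001 0.5  ] [array([290.,  69.])]
shelf edge 0.6 [ 0.622 -0.005  0.6  ] [array([273.,  17.])]
shelf edge 0.7 [ 0.585 -0.01   0.7  ] [array([253., -41.])]
shelf edge 0.8 [ 0.548 -0.015  0.8  ] [array([ 231., -106.])]
shelf edge 0.9 [ 0.511 -0.021  0.9  ] [array([ 206., -175.])]
```

```bash
python3 - <<'E'
from h import *
env.reach([.60,.012,.27],[180,0,193.7])
im=snap('wrist','w1.png'); print(st(), np.round(readout.get_obs()['joints'],1)); print(ray(im,(256,192)))
import pickle;pickle.dump(im,open('w1.pkl','wb'))
print(proj(im,[[.629,.0137,.182],[.629,.0137,.164],[.5458,.0404,.107]]))
E
```

```text
{'time_s': 2.967, 'ee_pos': [0.6, 0.011, 0.27], 'tool_rot': [-179.998, -0.008, -166.367], 'wrist_force': [0.465, -0.052, 0.757], 'gripper_width': 0.999, 'grip_force': 0.0} [  -1.3   -2.9   90.8   -0.    92.1 -105. ]
(array([ 0.53003339, -0.00616872,  0.39011388]), array([ 0.26069733,  0.06610168, -0.96324077]))
[[250.1293853  243.71002601]
 [250.48809158 234.42854055]
 [297.81259865 139.94094186]]
```

View pics/w1.png

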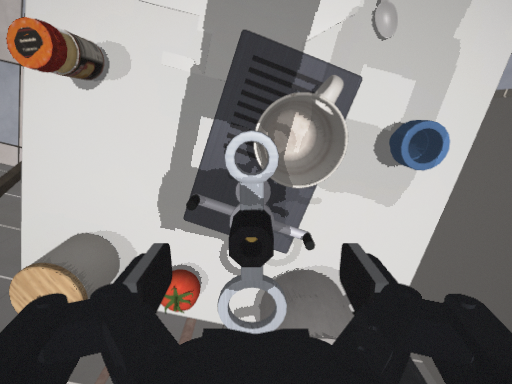

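The wrist view shows the hub at about (251,242), the small ring at (252,157), the large ring at (252,304), the mug mouth at (301,140), the pegs at (193,203) and (309,242), and the dripper at (421,145).

```bash
python3 - <<'E'
from h import *
import pickle;im=pickle.load(open('w1.pkl','rb'));g=im['color']
for nm,uv,z in[('pegA',(193,203),.138),('pegB',(309,242),.138),('small',(252,157),.142),('large',(252,304),.142),('mug',(301,140),.107),('drip',(421,144),.06),('pin',(251,239.5),.164)]: print(nm,onz(im,uv,z).round(4))
hsv=cv2.cvtColor(g,cv2.COLOR_BGR2HSV)
def ell(m,name,z):
    c=max(cv2.findContours(m,cv2.RETR_EXTERNAL,cv2.CHAIN_APPROX_NONE)[0],key=cv2.contourArea)
    P=np.array([onz(im,p[0],z)[:2] for p in c]); (x,y),r=cv2.minEnclosingCircle((P*1000).astype(np.float32)); print(name,x,y,r)
m=cv2.inRange(hsv,(100,110,40),(125,255,255)); ell(m,'drip',.06)
# gold pin
m=cv2.inRange(hsv,(15,100,70),(35,255,255)); m[:225]=0;m[255:]=0;m[:,:235]=0;m[:,270:]=0
ys,xs=np.nonzero(m); print('gold',len(xs),xs.mean() if len(xs) else 0,ys.mean() if len(xs) else 0)
c=g[215:275,220:285]; d=g[85:195,240:365]
cv2.imwrite('pics/w1c.png',np.hstack([cv2.resize(c,(390,360),interpolation=cv2.INTER_CUBIC),cv2.resize(d,(409,360),interpolation=cv2.INTER_CUBIC)]))
E
```

```text
pegA [ 0.6223 -0.043   0.138 ]
pegB [0.6348 0.0726 0.138 ]
small [0.5674 0.     0.142 ]
large [0.7132 0.035  0.142 ]
mug [0.5451 0.0434 0.107 ]
drip [0.5188 0.1873 0.06  ]
pin [0.6335 0.0152 0.164 ]
drip 520.5010375976562 185.22853088378906 34.66804885864258
gold 49 251.0204081632653 238.83673469387756
```

View pics/w1c.png

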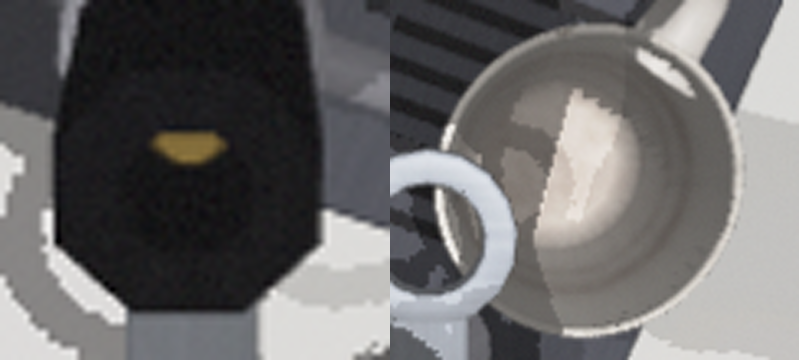

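```bash
python3 - <<'E'
from h import *
import pickle;im=pickle.load(open('w1.pkl','rb'))
print('hub',onz(im,(251.4,245),.182))
x,y=.6287,.0143
env.reach([x,y,.25],[180,0,103.6])
env.line_to([x,y,.172]); print(st())
env.move_gripper(0.3,20); env.move_gripper(0.0,25); print(st())
env.move_gripper(.8)
env.line_to([x,y,.21]); env.reach([x,y,.21],[180,0,193.6]); env.line_to([x,y,.172])
env.move_gripper(0.0,30); print(st())
E
```

```text
hub [0.62985908 0.0149458  0.182     ]
{'time_s': 5.042, 'ee_pos': [0.629, 0.014, 0.173], 'tool_rot': [179.948, 0.012, 103.607], 'wrist_force': [-0.147, 0.721, 1.036], 'gripper_width': 0.998, 'grip_force': 0.0}
{'time_s': 5.775, 'ee_pos': [0.63, 0.015, 0.174], 'tool_rot': [179.711, 0.033, 103.61], 'wrist_force': [12.246, 2.263, 2.245], 'gripper_width': 0.418, 'grip_force': 26.133}
{'time_s': 8.775, 'ee_pos': [0.629, 0.014, 0.173], 'tool_rot': [-179.978, 0.094, -166.399], 'wrist_force': [-1.161, 0.359, 5.605], 'gripper_width': 0.418, 'grip_force': 30.483}
```

```bash
cat >> h.py <<'E'
def probe(ang,z,c):
    """find pin centre along direction ang (deg) by side force both ways; c=xy start"""
    u=np.array([np.cos(np.radians(ang)),np.sin(np.radians(ang))]); lim=[]
    f0=np.dot(readout.get_obs()['wrist_force'][:2],u)
    for s in(1,-1):
        for k in range(1,13):
            q=c+s*u*k*.0005; env.line_to([*q,z],vel=.02)
            f=np.dot(readout.get_obs()['wrist_force'][:2],u)
            if -s*f>7: break
        lim.append((np.dot(np.array(readout.get_obs()['ee_pos'][:2])-c,u),f))
        env.line_to([*c,z],vel=.03)
    print('probe',ang,f0,lim); return (lim[0][0]+lim[1][0])/2*u
E
python3 - <<'E'
from h import *
z=.172; c=np.array([.6287,.0143])
d=probe(103.6,z,c); c=c+d+.002*np.array([np.cos(np.radians(13.6)),np.sin(np.radians(13.6))]); print(c)
env.move_gripper(.8); env.line_to([*c,.21]); env.reach([*c,.21],[180,0,103.6]); env.line_to([*c,z])
env.move_gripper(0.,30); print(st())
d=probe(13.6,z,c); c=c+d; print(c)
env.line_to([*c,z],vel=.03); env.move_gripper(.8); env.line_to([*c,.21]); env.reach([*c,.21],[180,0,193.6]); env.line_to([*c,z])
env.move_gripper(0.,80); print(st())
E
```

```text
probe 103.6 0.6221720752664948 [(np.float64(0.001354285688322095), np.float64(-8.16271683749199)), (np.float64(-0.001083271313724401), np.float64(8.309457407403363))]
[0.63061206 0.01490199]
{'time_s': 14.533, 'ee_pos': [0.631, 0.015, 0.173], 'tool_rot': [179.904, 0.024, 103.604], 'wrist_force': [0.096, 0.421, 6.146], 'gripper_width': 0.416, 'grip_force': 31.241}
probe 13.6 0.19264764432612067 [(np.float64(0.0008522435578627617), np.float64(-7.914650994147455)), (np.float64(-0.0001632063940531468), np.float64(10.521035142113606))]
[0.63094692 0.014983  ]
{'time_s': 19.55, 'ee_pos': [0.631, 0.015, 0.173], 'tool_rot': [-179.974, 0.104, -166.4], 'wrist_force': [-0.461, 0.364, 6.16], 'gripper_width': 0.409, 'grip_force': 81.175}
```

```bash
python3 - <<'E'
from h import *
c=[.63095,.0150]
env.line_to([*c,.178],vel=.04,rotation=[180,0,183]); print(st())
env.line_to([*c,.225],vel=.1,rotation=[180,0,173]); print(st())
env.reach([*c,.225],[180,0,80]); env.reach([*c,.225],[180,0,-17.8]); env.hold(.3); print(st(),np.round(readout.get_obs()['joints'],1))
im=snap('wrist','w2.png'); import pickle;pickle.dump(im,open('w2.pkl','wb')); t=snap('top')
cv2.imwrite('pics/m2.png',np.hstack([cv2.resize(im['color'],(400,300)),cv2.resize(t['color'][85:265,130:370],(400,300))]))
E
```

```text
{'time_s': 19.883, 'ee_pos': [0.631, 0.015, 0.178], 'tool_rot': [-179.999, 0.003, -176.804], 'wrist_force': [1.831, 0.817, -4.313], 'gripper_width': 0.405, 'grip_force': 80.32}
{'time_s': 20.5, 'ee_pos': [0.631, 0.015, 0.224], 'tool_rot': [-179.993, -0.054, 173.123], 'wrist_force': [-0.44, 0.228, -5.986], 'gripper_width': 0.406, 'grip_force': 80.92}
{'time_s': 23.75, 'ee_pos': [0.631, 0.015, 0.225], 'tool_rot': [179.999, -0.001, -17.784], 'wrist_force': [1.242, 0.233, -4.372], 'gripper_width': 0.408, 'grip_force': 81.088} [ -1.    1.7  90.4  -0.   87.9 106.8]
```

View pics/m2.png

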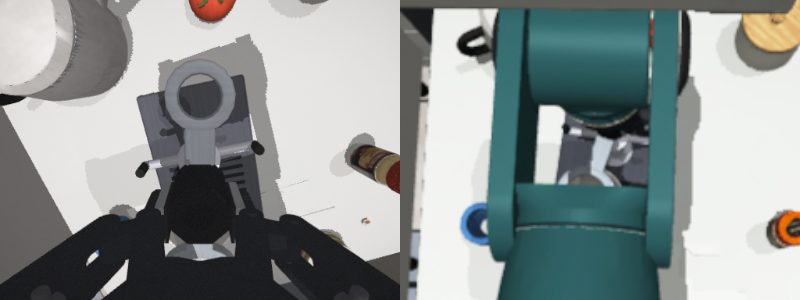

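The arm is held and turned, with the small ring now pointing back and the large ring towards the mug. I'll lower it in steps, watching the force.

```bash
python3 - <<'E'
from h import *
c=[.63095,.0150]
z=.214; env.line_to([*c,z],vel=.08)
while z>.1705:
    z-=.003; env.line_to([*c,z],vel=.05); o=readout.get_obs(); f=np.array(o['wrist_force'])
    print(round(z,4),np.round(o['ee_pos'],4),f.round(1))
    if f[2]>12 or abs(f[:2]).max()>15: break
print(st())
E
```

```text
0.211 [0.6309 0.015  0.2109] [ 0.2  0.3 -4.8]
0.208 [0.6309 0.015  0.2078] [-0.6 -1.1 -4.8]
0.205 [0.6309 0.015  0.2047] [ 0.4  0.1 -4.8]
0.202 [0.6309 0.015  0.2017] [ 0.2 -1.  -4.5]
0.199 [0.6309 0.015  0.1987] [ 0.   0.2 -4.5]
0.196 [0.6309 0.015  0.1957] [-0.6 -0.4 -4.7]
0.193 [0.6309 0.015  0.1928] [ 0.  -0.6 -4.4]
0.19 [0.6309 0.015  0.1897] [ 0.1 -0.  -5. ]
0.187 [0.6309 0.015  0.1867] [-0.6  0.3 -4.6]
0.184 [0.6309 0.015  0.1837] [-0.4  0.4 -3.7]
0.181 [0.6309 0.015  0.1807] [ 0.6  0.6 -4.2]
0.178 [0.6308 0.015  0.1777] [-0.3  0.4 -3.2]
0.175 [0.6308 0.015  0.1747] [-0.2 -0.4 -4.2]
0.172 [0.6314 0.0149 0.1734] [-1.   0.2  6.3]
0.169 [0.6315 0.0149 0.1734] [-14.   -0.6  29.8]
{'time_s': 27.883, 'ee_pos': [0.631, 0.015, 0.173], 'tool_rot': [-179.948, -0.208, -17.8], 'wrist_force': [-13.981, -0.598, 29.782], 'gripper_width': 0.409, 'grip_force': 85.38}
```

```bash
python3 - <<'E'
from h import *
c=[.63095,.0150]
env.line_to([*c,.1728],vel=.03); env.move_gripper(.8); env.line_to([*c,.23],vel=.15)
env.reach([.56,.07,.26],[180,0,162.2]); env.hold(.15)
im=snap('wrist','w3.png'); import pickle;pickle.dump(im,open('w3.pkl','wb')); print(st())
print(proj(im,[[.5453,.0425,.142],[.519,.188,.06],[.63095,.015,.182]]))
E
```

```text
{'time_s': 31.892, 'ee_pos': [0.56, 0.07, 0.26], 'tool_rot': [-179.999, -0.001, 162.182], 'wrist_force': [0.041, 0.188, -0.087], 'gripper_width': 0.8, 'grip_force': 0.0}
[[220.70885622 191.69686809]
 [349.01284106 108.94262315]
 [218.88886781 310.49197895]]
```

View pics/w3.png

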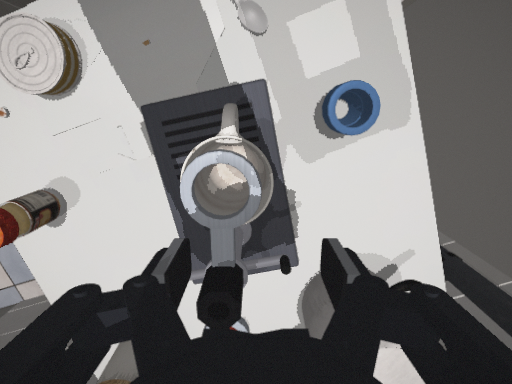

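The large ring centre is at (220,188) and sits over the mug mouth at about (227,182). The dripper rim is near (351,107).

```bash
python3 - <<'E'
from h import *
import pickle;im=pickle.load(open('w3.pkl','rb'));g=im['color']
hsv=cv2.cvtColor(g,cv2.COLOR_BGR2HSV)
print('ring',onz(im,(220,188),.142),'mug',onz(im,(227,182),.107))
m=cv2.inRange(hsv,(100,110,40),(125,255,255)); m[:60]=0;m[150:]=0;m[:,:300]=0
c=max(cv2.findContours(m,cv2.RETR_EXTERNAL,cv2.CHAIN_APPROX_NONE)[0],key=cv2.contourArea)
print(cv2.fitEllipse(c),cv2.boundingRect(c))
# inner bore of ring: bluish-grey ring mask
r=cv2.inRange(hsv,(100,15,100),(125,90,255)); r[:140]=0;r[235:]=0;r[:,:170]=0;r[:,275:]=0
cs=sorted(cv2.findContours(r,cv2.RETR_CCOMP,cv2.CHAIN_APPROX_NONE)[0],key=cv2.contourArea)[-3:]
for k in cs: print(cv2.contourArea(k),cv2.fitEllipse(k),onz(im,cv2.fitEllipse(k)[0],.142).round(4))
# brightness of dripper
q=np.hstack([cv2.resize(g[125:240,170:285],(400,400),interpolation=cv2.INTER_CUBIC),cv2.resize(g[70:145,310:385],(400,400),interpolation=cv2.INTER_CUBIC)])
cv2.imwrite('pics/w3c.png',q)
E
```

```text
ring [0.54200846 0.04303266 0.142     ] mug [0.54581778 0.04456111 0.107     ]
((351.5990295410156, 107.24872589111328), (51.052879333496094, 57.16048049926758), 57.41987228393555) (323, 81, 57, 54)
26.5 ((212.82470703125, 154.72865295410156), (5.675571918487549, 7.273545265197754), 79.3812026977539) [0.5132 0.047  0.142 ]
2644.5 ((220.3349609375, 190.7446746826172), (57.0692253112793, 59.05259704589844), 110.5434341430664) [0.5444 0.0425 0.142 ]
5038.0 ((219.94970703125, 190.99700927734375), (78.50821685791016, 82.59034729003906), 159.63946533203125) [0.5445 0.0421 0.142 ]
```

View pics/w3c.png

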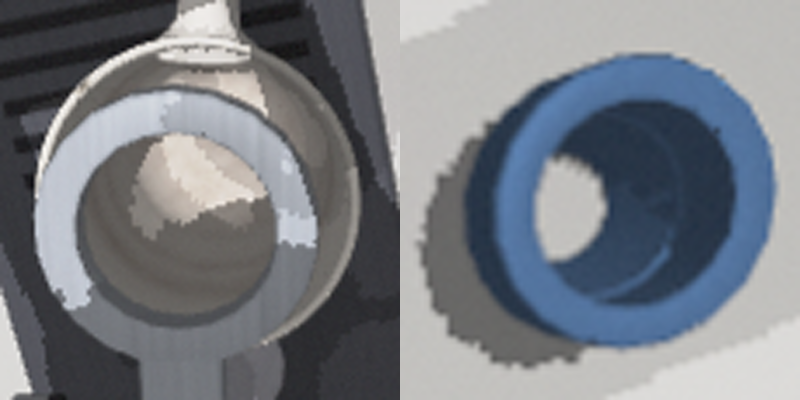

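```bash
python3 - <<'E'
from h import *
import pickle;im=pickle.load(open('w3.pkl','rb'))
d=onz(im,(354.25,107.5),.06)[:2]; print(d)
env.move_gripper(1.0)
R=[180,0,162.2]
env.reach([*d,.15],R); env.line_to([*d,.056],vel=.15); print(st())
env.move_gripper(0.,30); print(st())
env.line_to([*d,.225],vel=.2)
p=[.5448,.0424]
env.line_to([*p,.225],vel=.2); print(st())
z=.188; env.line_to([*p,z],vel=.1)
while z>.1655:
    z-=.002; env.line_to([*p,z],vel=.05); o=readout.get_obs(); f=np.array(o['wrist_force'])
    print(round(z,4),np.round(o['ee_pos'],4),f.round(1))
    if f[2]>5 or abs(f[:2]).max()>8: break
print(st())
E
```

```text
[0.51924291 0.1937175 ]
{'time_s': 33.7, 'ee_pos': [0.52, 0.194, 0.057], 'tool_rot': [179.957, 0.063, 162.171], 'wrist_force': [-0.625, -0.203, 0.486], 'gripper_width': 0.997, 'grip_force': 0.0}
{'time_s': 34.075, 'ee_pos': [0.52, 0.194, 0.057], 'tool_rot': [179.955, 0.086, 162.204], 'wrist_force': [-0.909, -1.379, 6.71], 'gripper_width': 0.671, 'grip_force': 30.756}
{'time_s': 35.983, 'ee_pos': [0.545, 0.043, 0.225], 'tool_rot': [179.994, -0.028, 162.211], 'wrist_force': [-0.404, 0.303, -0.502], 'gripper_width': 0.671, 'grip_force': 32.16}
0.186 [0.545  0.0424 0.1864] [ 0.2 -0.  -0.4]
0.184 [0.5448 0.0424 0.1839] [ 0.2  0.  -0.9]
0.182 [0.5447 0.0424 0.1818] [-0.7 -1.   0.1]
0.18 [0.5447 0.0424 0.1798] [-1.  -0.9 -0.9]
0.178 [0.5448 0.0424 0.1778] [ 0.1 -0.8 -0.4]
0.176 [0.5447 0.0424 0.1758] [-0.2 -0.1 -1. ]
0.174 [0.5447 0.0424 0.1738] [ 0.6  0.1 -0.3]
0.172 [0.5447 0.0424 0.1718] [-0.   0.1 -0.9]
0.17 [0.5448 0.0424 0.1698] [ 0.2 -0.5  0.2]
0.168 [0.5449 0.0424 0.168 ] [-0.7  1.2  2.2]
0.166 [0.5449 0.0424 0.1662] [-2.  -0.1  4.2]
0.164 [0.545  0.0424 0.1645] [-1.4  1.6  7.5]
{'time_s': 39.5, 'ee_pos': [0.545, 0.042, 0.164], 'tool_rot': [179.982, 0.046, 162.201], 'wrist_force': [-1.374, 1.565, 7.504], 'gripper_width': 0.671, 'grip_force': 32.715}
```

```bash
python3 - <<'E'
from h import *
p=[.5448,.0424]
env.line_to([*p,.167],vel=.05); env.move_gripper(1.0); print(st())
env.line_to([*p,.25],vel=.15); env.reach([.50,-.10,.27],[180,0,162.2]); env.hold(.15)
im=snap('wrist','w4.png'); t=snap('top');s=snap('scene'); print(st())
import pickle;pickle.dump((im,t,s),open('w4.pkl','wb'))
cv2.imwrite('pics/m4.png',np.hstack([cv2.resize(im['color'],(400,300)),cv2.resize(s['color'][130:280,200:400],(400,300),interpolation=cv2.INTER_CUBIC)]))
print(proj(im,[.545,.0424,.172]),proj(s,[.545,.0424,.172]))
E
```

```text
{'time_s': 40.15, 'ee_pos': [0.545, 0.042, 0.167], 'tool_rot': [-179.995, -0.014, 162.199], 'wrist_force': [0.053, 0.731, 0.308], 'gripper_width': 0.997, 'grip_force': 0.0}
{'time_s': 41.8, 'ee_pos': [0.5, -0.099, 0.27], 'tool_rot': [-179.999, -0.032, 162.27], 'wrist_force': [0.158, 0.275, -0.362], 'gripper_width': 1.003, 'grip_force': 0.0}
[[440.38750735 204.92979651]] [[249.87672322 164.98016148]]
```

View pics/m4.png

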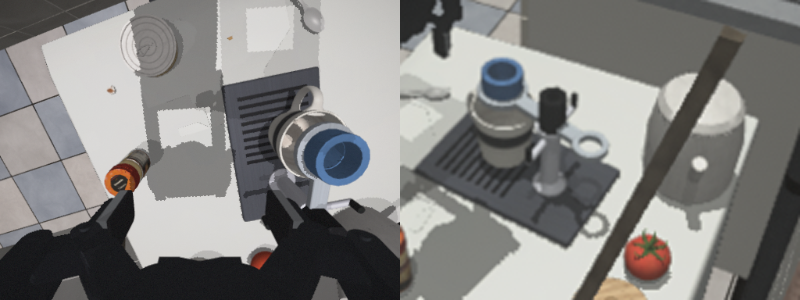

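The dripper stands upright in the large ring. Its rim is at (251,165) in the scene view against a predicted (250,165), so it is fully seated. The mug and the other things still look in place, so I'm handing in.

```bash
python3 -c "
from h import *
print(job.hand_in())"
```

```text
the job is handed in; nothing more can be done
None
```

I turned the swing arm end for end, refitted it fully down on the pin with its large ring over the mug to within about 2 mm, seated the dripper upright in that ring, and handed the job in at about 42 s of the 53 s limit.

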